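# Right the toppled fittings pot and refill it

### The arm

A 6-joint arm with a two-finger parallel gripper is mounted at the origin on the work surface. World frame = base frame: x ahead of the robot, y to its left, z up, the work surface at z = 0. Lengths are in m, angles in rad, forces in N, time in s.
With the tool pointing down it reaches from about 0.225 to 0.875 m from the base axis. Payload 3.4 kg.
Tool frame: the origin (TCP) lies at the very end of the fingers, on their centre line; the grasp point (between the pads) lies 19 mm behind it; z points along the fingers, y is the line along which they close (so a half turn about z gives the same grasp; the last joint's range is limited). The gripper opens to 85 mm and grips with 20 to 120 N. Pads are 22 mm wide; open, the fingers measure 114 mm over their backs; the gripper's body (76 mm by 85 mm) begins 54 mm behind the grasp point. The pads swing forward as they close: fully open they stand 13 mm farther back than shut.
Start: joints at [1.006, 0.276, 1.505, -0, 1.361, -0.121], TCP at [0.247, 0.519, 0.208] pointing down, gripper open.
Joint ranges: [-2.89, 2.89], [-0.75, 2.08], [0.22, 2.7], [-1.18, 4.32], [0.11, 2.71], [-2.7, 2.7]. Speed limits (rad/s): [2.57, 2.57, 3.14, 3.14, 3.14, 3.14].

### API

Orientations are given as [roll, pitch, yaw] about the fixed x, y, z axes, in that order (R = Rz(yaw) Ry(pitch) Rx(roll)).
In Python, from station import bot gives the robot as it stands. The module is installed in compiled form; this text tells all that it offers.
- The arm moves only by the shell command python3 -m crank 'ROWS'. ROWS is JSON, one flat list of numbers, 7 for each row, row after row: the turn, a rotation vector about the tool's x, y, z in units of 8 degrees (1.0 is 8 degrees), then the shift along the tool's x, y, z in units of 0.03 m (1.0 is 0.03 m), then the finger opening in mm, from 0 to 85.4. A call has 1 to 12 rows; each row shifts and turns the commanded pose from where the row before left it, along the tool's axes as they then stand; what a row does not reach is not made up. A row lasts 1/10 s, in which the tool goes at most 50 mm and 8.59 degrees, less where a joint would pass 70% of its speed; a pose out of reach is approached as far as the arm can. A call with a number of a shift or a turn outside -1 to 1 is refused whole. A call with a gripper value outside its range is refused whole. The fingers move at their own pace and stop on an object; the grip force is fixed at half the most. Time passes only in rows, so rows that do not move let the fingers close. It gives the time, the measured TCP pose, the force, the opening and the grip force at its end, in the units of the state.
- bot.get_obs(): the state, without advancing time (a new reading comes with each control period).
- bot.read_camera(name): name is "scene" or "top"; returns the picture (420x560x3 uint8, red, green, blue); there is no depth.
- bot.camera_params(name): a dict with "mtx" (3x3 intrinsics, pixels), "dist" ([k1, k2, p1, p2, k3] as OpenCV has them; the pictures are not rectified), "world_to_cam" (4x4, takes a point from world to camera coordinates). Camera axes: x right, y up, looking along -z (the intrinsics and any distortion apply to the point x, -y, -z); pixel columns grow to the right and rows downward; lengths in m; the calibration is good to about 2 mm. A picture is of the moment at which its call begins. camera_params takes no time and is no camera call.
- bot.sign_off(): hands the job in; it is judged then, once.
The state is a dict: "clock": time; "q": joint angles; "joint_velocities": joint speeds; "joint_efforts": joint torques, N m; "position": TCP position; "tool_rot": TCP orientation; "contact_force": force on the tool from outside, world axes, zero at the start; "ft_torque": the same for the moment, N m; "grip_width": finger opening in m; "grip_force": force on a finger pad.
Only numpy, scipy, OpenCV 4.12 (cv2) and the standard library are available. Lean on these libraries where they do the work, as an engineer would, in place of code of your own. Each camera call takes 0.05 s, during which the arm holds its last target. There are 200 camera calls.

### The job

The small square aluminium fittings pot on the charango bench has been knocked over on its side. Stand it upright on the bench and put the spilled tuner button and the little cedar cleat back inside it. Leave the peg winder, the file and the peg gauge where they are.

Things in the scene. Friction and masses are not known exactly. Their poses are not given: they have to be found in the camera images.
- pot: Square open aluminium pot with cork foot: 56 x 56 mm outside, 80 mm foot to rim, walls 4 mm, cork floor 8 mm, inside 48 x 48 mm, about 150 g. Origin: centre of the underside of its foot; z axis runs out through the open mouth, x and y square to its sides. It starts lying on a side face (z level, mouth pointing away from the robot or to either side), origin 28 mm up. Bench top: z = 0.
- button: Black plastic tuner button lying flat on the bench: a rounded oval 26 mm long (x), 16 mm wide (y), 10 mm high (z), with a thin 6 mm stub sticking out a further 4 mm at its +x end. Origin: centre of the underside of the oval. It is the only such button lying on the bench.
- cleat: Small plain cedar cleat lying flat on the bench: block 36 mm long (x), 18 mm wide (y), 12 mm high (z), stepped down at both ends of its top. Origin: centre of its underside.
- winder: Peg winder, a bystander: 14 mm thick, black handle and chrome crank with a square head, about 105 x 75 mm, lying on the bench beyond the work. Origin: on the bench under the handle, 55 mm from the handle's end.
- file: Steel tapering file with wooden handle, a bystander: 240 mm long (x), 22 mm thick, lying on the bench beyond the work. Origin: on the bench under its middle.
- gauge: Flat orange plastic peg gauge, a bystander: 90 x 45 x 8 mm, lying on the bench beyond the work. Origin: centre of its underside.
There are look-alikes about, which are no part of the job. Of the things that look like the cleat, take the one that is nearest to the robot's base at the start.

How it is judged:
By the outcome, as a careful person would: the job done as asked, in the order asked, and still so for the second after the job is handed in, with the robot touching nothing.
It also fails if it takes over 72 s, if anything falls off the work surface, if the arm or the gripper's body presses on something with over 40 N, if the wrist force passes 120 N, or if a joint passes its speed limit or range.

## Working session

There is one attempt and no reset: what is moved stays moved. The work goes in short steps, Python scripts to look and compute and a shell command to move; the robot and the scene stay as the last step left them, time stands still between calls to the robot, and variables do not carry over. Pictures are saved under pics/ and viewed, at most 10 in all, crops included, and the job is handed in when it is done.

```bash
mkdir -p pics
cat > h.py <<'E'
import numpy as np, cv2
from station import bot
def P(n):
    p=bot.camera_params(n); return np.array(p["mtx"],float),np.array(p["dist"],float),np.array(p["world_to_cam"],float)
def ray(n,uv):
    K,d,T=P(n); x=cv2.undistortPoints(np.array(uv,float).reshape(-1,1,2),K,d).reshape(-1,2)
    c=np.c_[x[:,0],-x[:,1],-np.ones(len(x))]; R=T[:3,:3]; return -R.T@T[:3,3], c@R
def onz(n,uv,z):
    o,r=ray(n,uv); return o+r*((z-o[2])/r[:,2])[:,None]
def proj(n,X):
    K,d,T=P(n); c=np.atleast_2d(X)@T[:3,:3].T+T[:3,3]
    return cv2.projectPoints(np.c_[c[:,0],-c[:,1],-c[:,2]],np.zeros(3),np.zeros(3),K,d)[0].reshape(-1,2)
def snap(n,f=None):
    im=bot.read_camera(n)[:,:,::-1].copy()
    if f: cv2.imwrite('pics/'+f,im)
    return im
E
python3 - <<'E'
from h import *
for n in("top","scene"): snap(n,n+'0.png'); o,_=ray(n,[[280,210]]); print(n,o,onz(n,[[280,210]],0))
print(bot.get_obs())
E
```

```text
top [ 0.51435404 -0.00865419  0.82319588] [[0.6219626  0.00499623 0.        ]]
scene [0.99802022 0.51357995 0.62099575] [[ 0.55667079 -0.04610661  0.        ]]
{'clock': 0.1, 'q': array([ 1.00599339e+00,  2.76500428e-01,  1.50600019e+00,  2.78159915e-05,
        1.36071889e+00, -1.20963577e-01]), 'joint_velocities': array([-0.00052785, -0.00103412, -0.00389883,  0.00044635, -0.00152789,
        0.00104918]), 'joint_efforts': array([ 3.01031709e-03, -4.17698872e+01, -2.46407479e+01, -2.17017555e-04,
        5.78590902e-03,  5.62965312e-06]), 'position': array([0.24661016, 0.51886227, 0.20694665]), 'tool_rot': array([-3.13998097e+00, -2.23306117e-04,  2.69774729e+00]), 'contact_force': array([ 0.1233779 , -1.36983873,  0.09133772]), 'ft_torque': array([-0.0407561 , -0.01668956, -0.02536491]), 'grip_force': 0.0, 'grip_width': 0.08591307299114283}
```

View pics/top0.png

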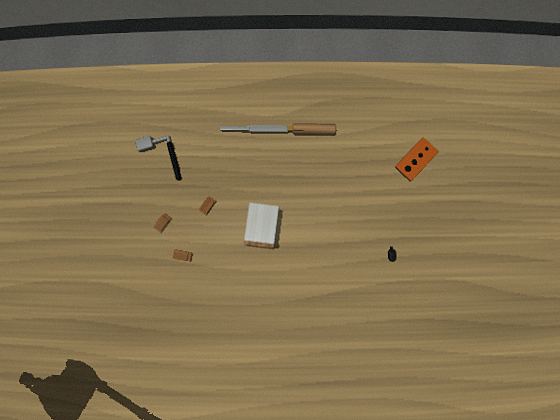

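View pics/scene0.png

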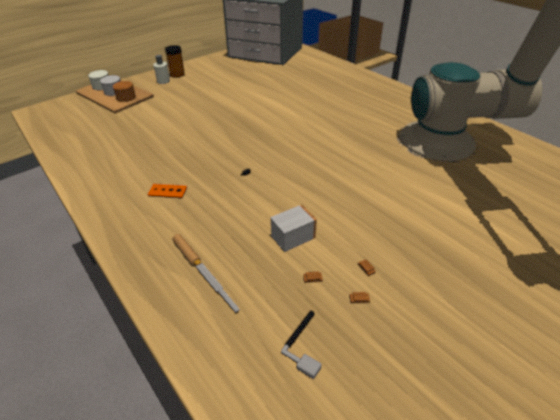

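The top view shows the pot at about (262,225) with its cork foot toward the robot and its mouth pointing away. There are three cleats at (182,255), (162,222) and (207,205), and the button is at (392,254). The winder, file and gauge lie beyond these.

```bash
cat > m.py <<'E'
from h import *
import sys
def blobs(im,mask,z,amin=25,roi=None,n="top"):
    c,_=cv2.findContours(mask.astype(np.uint8),cv2.RETR_EXTERNAL,cv2.CHAIN_APPROX_NONE)
    for k in c:
        a=cv2.contourArea(k)
        if a<amin: continue
        W=onz(n,k.reshape(-1,2),z)[:,:2]
        r=cv2.minAreaRect((W*1000).astype(np.float32)); b=cv2.boxPoints(r)
        e=[b[1]-b[0],b[2]-b[1]]; e=max(e,key=np.linalg.norm)
        yaw=np.degrees(np.arctan2(e[1],e[0]))
        m=cv2.moments(k); uv=[m['m10']/m['m00'],m['m01']/m['m00']]
        cw=onz(n,[uv],z)[0]
        print('px',np.round(uv,1),'rectc',np.round(r[0],1),'cent',np.round(cw[:2]*1000,1),'size',np.round(r[1],1),'longaxis yaw',round(yaw,1),'dist',round(np.hypot(*r[0])),'area',a)
def masks(im):
    hsv=cv2.cvtColor(im,cv2.COLOR_BGR2HSV).astype(int); H,S,V=[hsv[...,i] for i in range(3)]
    return H,S,V
E
python3 - <<'E'
from m import *
im=cv2.imread('pics/top0.png');H,S,V=masks(im)
for p in[(182,255),(162,222),(207,205),(262,220),(392,254),(262,246),(300,260)]: print(p,H[p[1],p[0]],S[p[1],p[0]],V[p[1],p[0]])
w=np.zeros(H.shape,bool); w[190:275,140:420]=1
print('cleat');blobs(im,w&(H<=12)&(S>110)&(V>40),.012)
print('pot');blobs(im,w&(S<50)&(V>120),.056,200)
print('button');blobs(im,w&(V<45),.008,10)
cv2.imwrite('pics/crop.png',cv2.resize(im[190:275,140:300],None,fx=5,fy=5,interpolation=cv2.INTER_CUBIC))
cv2.imwrite('pics/cropb.png',cv2.resize(im[235:275,370:415],None,fx=8,fy=8,interpolation=cv2.INTER_CUBIC))
E
```

```text
(182, 255) 14 138 120
(162, 222) 15 146 119
(207, 205) 14 160 115
(262, 220) 45 11 179
(392, 254) 150 26 39
(262, 246) 14 137 119
(300, 260) 20 107 150
cleat
pot
px [261.1 222.9] rectc [590.5  40. ] cent [590.3  39.8] size [56.9 72.9] longaxis yaw -7.6 dist 592 area 1084.0
button
px [391.5 254.4] rectc [ 530.5 -217.8] cent [ 529.6 -217.8] size [14.2 27.9] longaxis yaw -2.1 dist 573 area 72.0
```

View pics/crop.png

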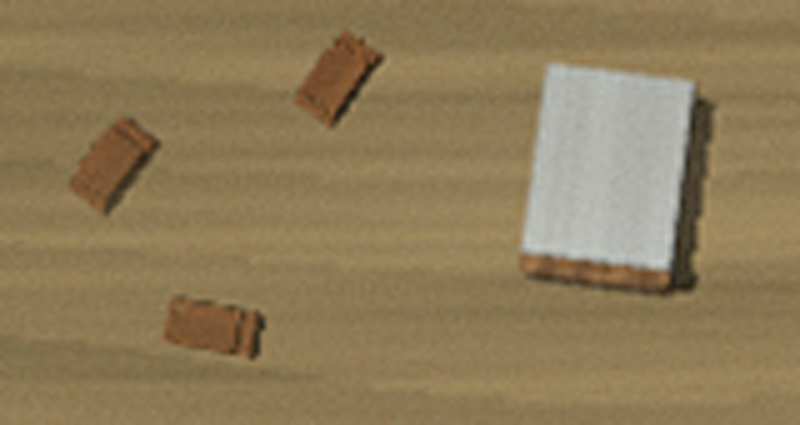

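View pics/cropb.png

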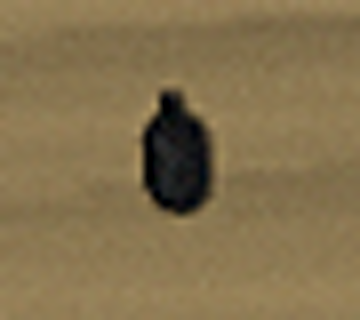

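The nearest cleat looks to be the one at (182,255). The button's stub points away from the robot. Next I'll measure all three cleats and set up a move helper.

```bash
cat > plan.py <<'E'
from h import *
from scipy.spatial.transform import Rotation as Ro
def tool(d,y):  # tool z dir, closing dir
    d=np.array(d,float);d/=np.linalg.norm(d);y=np.array(y,float);y-=d*(d@y);y/=np.linalg.norm(y)
    return Ro.from_matrix(np.c_[np.cross(y,d),y,d])
def now():
    o=bot.get_obs(); return np.array(o['position']),Ro.from_euler('xyz',o['tool_rot']),o
def plan(p,R,p0=None,R0=None):
    a,b,_=now(); p0=a if p0 is None else p0; R0=b if R0 is None else R0
    w=(R0.inv()*R).as_rotvec(degrees=True)/8
    print('turn',w.round(2),'shift before turn',(R0.inv().apply(p-p0)/.03).round(2),'after',(R.inv().apply(p-p0)/.03).round(2))
def az(a): a=np.radians(a); return np.array([np.cos(a),np.sin(a),0])
E
python3 - <<'E'
from m import *; from plan import *
im=cv2.imread('pics/top0.png');H,S,V=masks(im)
w=np.zeros(H.shape,bool); w[190:275,140:240]=1
blobs(im,w&(H<=16)&(S>122),.011,20)
m=az(-7.6); d=-np.sin(.35)*m-np.cos(.35)*np.array([0,0,1])
p=np.array([.5469,.0458,.030])+.048*m+.021*d; print(p)
R=tool(d,az(-97.6)); plan(p-.08*d,R)
im=cv2.imread('pics/scene0.png')
print(proj("scene",[[.5469,.0458,0],[.627,.035,.056]]), proj("scene",[[.530,-.218,.008]]))
E
```

```text
px [181.8 255. ] rectc [531.2 201. ] cent [531.2 201.1] size [36.2 17.7] longaxis yaw 79.8 dist 568 area 132.0
px [161.6 221.9] rectc [597.5 244.2] cent [597.8 244.1] size [19.7 35.6] longaxis yaw -41.1 dist 645 area 136.5
px [206.7 205. ] rectc [631.4 152.8] cent [631.6 153. ] size [19.4 35.8] longaxis yaw -36.2 dist 650 area 135.0
[0.58734075 0.04040405 0.01027317]
turn [ 3.53 -0.54 19.99] shift before turn [-17.98  -9.24   4.06] after [14.8  14.31 -1.09]
[[309.35493588 229.21075343]
 [277.73404879 223.78732857]] [[246.83663833 170.09675695]]
```

```bash
python3 -m crank '[0,0,0,-1,-0.51,0,85,0,0,0,-1,-0.51,0,85,0,0,0,-1,-0.51,0,85,0,0,0,-1,-0.51,0,85,0,0,0,-1,-0.51,0,85,0,0,0,-1,-0.51,0,85,0,0,0,-1,-0.51,0,85,0,0,0,-1,-0.51,0,85,0,0,0,-1,-0.51,0,85,0,0,0,-1,-0.51,0,85,0,0,0,-1,-0.51,0,85,0,0,0,-1,-0.51,0,85]'
python3 -m crank '[0,0,0,-1,-0.51,0,85,0,0,0,-1,-0.51,0,85,0,0,0,-1,-0.51,0,85,0,0,0,-1,-0.51,0,85,0,0,0,-1,-0.51,0,85,0,0,0,-1,-0.51,0,85,0,0,1,0,0,0,85,0,0,1,0,0,0,85,0,0,1,0,0,0,85,0,0,1,0,0,0,85,0,0,1,0,0,0,85,0,0,1,0,0,0,85]'
python3 -m crank '[0,0,1,0,0,0,85,0,0,1,0,0,0,85,0,0,1,0,0,0,85,0,0,1,0,0,0,85,0,0,1,0,0,0,85,0,0,1,0,0,0,85,0,0,1,0,0,0,85,0,0,1,0,0,0,85,0,0,1,0,0,0,85,0,0,1,0,0,0,85,0,0,1,0,0,0,85,0,0,1,0,0,0,85]'
cat > pot.py <<'E'
from plan import *
m=az(-7.6); d=-np.sin(.35)*m-np.cos(.35)*np.array([0,0,1])
p=np.array([.5469,.0458,.030])+.048*m+.021*d
R=tool(d,az(-97.6))
a,b,o=now(); print(a,o['q'],o['contact_force']); plan(p-.08*d,R); plan(p,R)
E
python3 pot.py
```

```text
clock: 1.3
position: [0.4936, 0.1976, 0.2073]
tool_rot: [-3.141, -0.001, 2.698]
contact_force: [1.2, 0.2, -0.0]
grip_width: 0.0852
grip_force: 0.0
clock: 2.5
position: [0.616, 0.0387, 0.2071]
tool_rot: [-3.14, -0.0, 1.854]
contact_force: [0.1, -0.8, 0.0]
grip_width: 0.0853
grip_force: 0.0
clock: 3.7
position: [0.616, 0.0388, 0.2071]
tool_rot: [-3.141, 0.001, 0.179]
contact_force: [-0.0, 0.3, -0.1]
grip_width: 0.0849
grip_force: 0.0
[0.61596694 0.03878227 0.20707714] [-4.98454387e-02  3.40657810e-01  1.41094166e+00  6.42420977e-05
  1.39126219e+00  1.34215953e+00] [-0.0357696   0.26270838 -0.09008742]
turn [ 0.39 -2.48  2.21] shift before turn [-0.05  0.06  4.06] after [1.35 0.07 3.82]
turn [ 0.39 -2.48  2.21] shift before turn [-0.92 -0.22  6.56] after [1.35 0.07 6.49]
```

```bash
python3 -m crank '[0.1,-0.62,0.55,0,0,0,85,0.1,-0.62,0.55,0,0,0,85,0.1,-0.62,0.55,0,0,0,85,0.1,-0.62,0.55,0,0,0,85,0,0,0,0.34,0,0.95,85,0,0,0,0.34,0,0.95,85,0,0,0,0.34,0,0.95,85,0,0,0,0.34,0,0.95,85,0,0,0,0,0,0,85]'
python3 pot.py
python3 - <<'E'
from h import *
im=snap('top'); im2=snap('scene')
v=np.hstack([im[150:290,180:350],im2[150:290,230:400]]); cv2.imwrite('pics/a1.png',cv2.resize(v,None,fx=2.3,fy=2.3))
E
```

```text
clock: 4.6
position: [0.6125, 0.0392, 0.0821]
tool_rot: [-3.141, 0.359, -0.126]
contact_force: [-0.5, 0.4, -0.1]
grip_width: 0.0848
grip_force: 0.0
[0.61251002 0.03915695 0.08212789] [-0.06397014  0.62780703  1.29248543  0.02276113  1.57962304  1.62891314] [-0.54926372  0.43279417 -0.07496606]
turn [0.01 0.06 0.05] shift before turn [ 0.03  0.07 -0.13] after [ 0.03  0.07 -0.13]
turn [0.01 0.06 0.05] shift before turn [0.06 0.07 2.54] after [0.03 0.07 2.54]
```

View pics/a1.png

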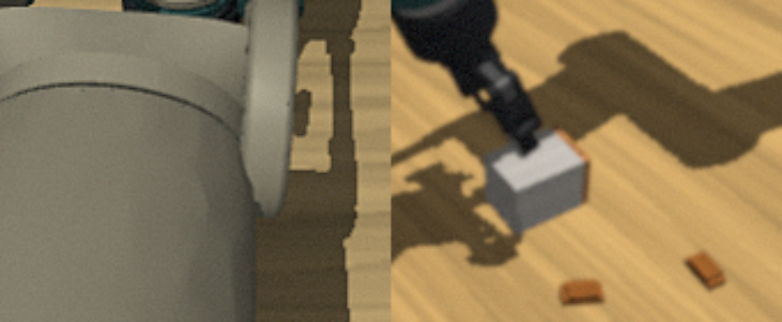

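The gripper is above the pot with its tips pointing toward the foot, and it straddles the pot. I'll descend and grip.

```bash
python3 -m crank '[0,0,0.05,0.02,0.07,0.6,85,0,0,0,0,0,0.6,85,0,0,0,0,0,0.6,85,0,0,0,0,0,0.6,85,0,0,0,0,0,0.14,85,0,0,0,0,0,0,85,0,0,0,0,0,0,40,0,0,0,0,0,0,40,0,0,0,0,0,0,40,0,0,0,0,0,0,40,0,0,0,0,0,0,40,0,0,0,0,0,0,40]'; python3 -m crank '[0,0,0,0,0,0,40,0,0,0,0,0,0,40]'; python3 pot.py
```

```text
clock: 5.9
position: [0.5919, 0.04, 0.0163]
tool_rot: [3.141, 0.345, -0.133]
contact_force: [1.4, -0.7, 5.8]
grip_width: 0.0544
grip_force: 65.1
clock: 6.1
position: [0.5919, 0.04, 0.0164]
tool_rot: [3.141, 0.345, -0.133]
contact_force: [1.6, -1.1, 5.4]
grip_width: 0.0546
grip_force: 65.1
[0.59191531 0.04000306 0.01635097] [-0.06463677  0.6484687   1.42897124  0.02285266  1.40890253  1.63130945] [ 1.5784518  -1.07230545  5.37424384]
turn [ 0.   -0.03 -0.  ] shift before turn [-0.06  0.01 -2.42] after [-0.07  0.01 -2.42]
turn [ 0.   -0.03 -0.  ] shift before turn [-0.08  0.01  0.24] after [-0.07  0.01  0.24]
```

```bash
cat > up.py <<'E'
from plan import *
m=az(-7.6); c=az(-97.6)
W1=Ro.from_rotvec([0,0,82.6],degrees=True)
d=-np.sin(.35)*m-np.cos(.35)*np.array([0,0,1]); R0=tool(d,c); R1=W1*R0
c1=W1.apply(c); m1=W1.apply(m)
W2=Ro.from_rotvec(c1*90,degrees=True)
if W2.apply(m1)[2]<0: W2=W2.inv()
R2=W2*R1
a,b,o=now(); print(a,o['q'].round(2),o['grip_width'],o['contact_force'])
print('tool z',b.apply([0,0,1]).round(3),'y',b.apply([0,1,0]).round(3),'final z',R2.apply([0,0,1]))
up=np.array([0,0,1])
for n,R in(('to R0',R0),('to R1',R1),('to R2',R2)): print(n);plan(a+.12*up,R)
print('R1->R2');plan(a,R2,a,R1)
E
python3 up.py
```

```text
[0.59191531 0.04000306 0.01635097] [-0.06  0.65  1.43  0.02  1.41  1.63] 0.05463948639581846 [ 1.5784518  -1.07230545  5.37424384]
tool z [-0.336  0.044 -0.941] y [-0.132 -0.991  0.   ] final z [ 0.24312755  0.90736436 -0.34289781]
to R0
turn [ 0.   -0.03 -0.  ] shift before turn [-1.35  0.   -3.76] after [-1.37 -0.   -3.76]
to R1
turn [-3.52 -0.02 -9.71] shift before turn [-1.35  0.   -3.76] after [-1.37 -0.   -3.76]
to R2
turn [  4.78   9.05 -10.21] shift before turn [-1.35  0.   -3.76] after [ 3.76  0.   -1.37]
R1->R2
turn [-0.   11.25  0.  ] shift before turn [0. 0. 0.] after [0. 0. 0.]
```

```bash
python3 -m crank '[0,0,0,-0.14,0,-0.4,40,0,0,0,-0.27,0,-0.75,40,0,0,0,-0.27,0,-0.75,40,0,0,0,-0.27,0,-0.75,40,0,0,0,-0.27,0,-0.75,40,0,0,0,-0.27,0,-0.75,40]'
python3 -m crank '[-0.29,0,-0.81,0,0,0,40,-0.29,0,-0.81,0,0,0,40,-0.29,0,-0.81,0,0,0,40,-0.29,0,-0.81,0,0,0,40,-0.29,0,-0.81,0,0,0,40,-0.29,0,-0.81,0,0,0,40,-0.29,0,-0.81,0,0,0,40,-0.29,0,-0.81,0,0,0,40,-0.29,0,-0.81,0,0,0,40,-0.29,0,-0.81,0,0,0,40,-0.29,0,-0.81,0,0,0,40,-0.29,0,-0.81,0,0,0,40]'; python3 up.py
```

```text
clock: 6.7
position: [0.5905, 0.0404, 0.1484]
tool_rot: [3.141, 0.35, -0.133]
contact_force: [0.2, 0.8, -1.7]
grip_width: 0.0546
grip_force: 64.2
clock: 7.9
position: [0.5902, 0.0408, 0.1472]
tool_rot: [-3.135, 0.345, 1.316]
contact_force: [-0.9, 0.8, -1.0]
grip_width: 0.0545
grip_force: 64.3
[0.59023122 0.04079902 0.14722359] [ 0.15  0.44  1.47 -0.32  1.39  0.49] 0.054486136084051985 [-0.89923947  0.77436375 -1.04510459]
tool z [-0.092 -0.325 -0.941] y [ 0.967 -0.254 -0.007] final z [ 0.24312755  0.90736436 -0.34289781]
to R0
turn [3.49 0.   9.75] shift before turn [-1.35 -0.03 -3.76] after [-1.37 -0.   -3.76]
to R1
turn [-0.03 -0.04  0.05] shift before turn [-1.35 -0.03 -3.76] after [-1.37 -0.   -3.76]
to R2
turn [-6.000e-02  1.121e+01  1.000e-02] shift before turn [-1.35 -0.03 -3.76] after [ 3.76  0.   -1.37]
R1->R2
turn [-0.   11.25  0.  ] shift before turn [0. 0. 0.] after [0. 0. 0.]
```

```bash
python3 -m crank '[0,0.93,0,0,0,0,40,0,0.93,0,0,0,0,40,0,0.93,0,0,0,0,40,0,0.93,0,0,0,0,40,0,0.93,0,0,0,0,40,0,0.93,0,0,0,0,40,0,0.93,0,0,0,0,40,0,0.93,0,0,0,0,40,0,0.93,0,0,0,0,40,0,0.93,0,0,0,0,40,0,0.93,0,0,0,0,40,0,0.93,0,0,0,0,40]'; python3 up.py
python3 - <<'E'
from h import *
im2=snap('scene','s2.png')
E
```

```text
clock: 9.1
position: [0.5911, 0.039, 0.1477]
tool_rot: [-3.135, -1.216, 1.301]
contact_force: [0.0, 0.4, -2.5]
grip_width: 0.0548
grip_force: 64.3
[0.59106629 0.03896582 0.14770881] [-0.68  0.62  1.84  1.03  1.54 -0.96] 0.05476026040324907 [ 0.02525368  0.37490823 -2.54577892]
tool z [ 0.243  0.906 -0.347] y [ 0.966 -0.26  -0.002] final z [ 0.24312755  0.90736436 -0.34289781]
to R0
turn [-4.74 -9.04 10.21] shift before turn [ 3.75 -0.01 -1.39] after [-1.37 -0.   -3.76]
to R1
turn [-1.000e-02 -1.122e+01 -2.000e-02] shift before turn [ 3.75 -0.01 -1.39] after [-1.37 -0.   -3.76]
to R2
turn [ 0.    0.03 -0.02] shift before turn [ 3.75 -0.01 -1.39] after [ 3.76  0.   -1.37]
R1->R2
turn [-0.   11.25  0.  ] shift before turn [0. 0. 0.] after [0. 0. 0.]
```

View pics/s2.png

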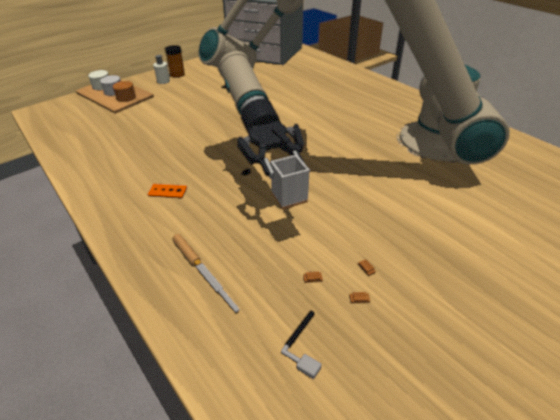

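The pot is upright in the gripper, with its mouth at about (290,162). I'll lower it.

```bash
python3 -m crank '[0,0,0,-0.56,0,0.21,40,0,0,0,-0.56,0,0.21,40,0,0,0,-0.56,0,0.21,40,0,0,0,-0.56,0,0.21,40,0,0,0,-0.5,0,0.19,40,0,0,0,-0.06,0,0.02,40,0,0,0,0,0,0,40]'; python3 -m crank '[0,0,0,-0.06,0,0.02,40,0,0,0,-0.06,0,0.02,40,0,0,0,0,0,0,40]'
```

```text
clock: 9.85
position: [0.5904, 0.0406, 0.0576]
tool_rot: [-3.126, -1.213, 1.295]
contact_force: [0.2, 0.3, -1.7]
grip_width: 0.0549
grip_force: 64.4
clock: 10.15
position: [0.5903, 0.0403, 0.0539]
tool_rot: [-3.128, -1.213, 1.296]
contact_force: [-0.2, -0.1, -2.6]
grip_width: 0.0547
grip_force: 64.4
```

```bash
for i in 1 2; do python3 -m crank '[0,0,0,-0.06,0,0.02,40,0,0,0,-0.06,0,0.02,40,0,0,0,0,0,0,40]'; done
```

```text
clock: 10.45
position: [0.5902, 0.0402, 0.0496]
tool_rot: [-3.125, -1.213, 1.294]
contact_force: [0.2, 0.1, -2.1]
grip_width: 0.0542
grip_force: 64.4
clock: 10.75
position: [0.5901, 0.0401, 0.0457]
tool_rot: [-3.125, -1.213, 1.293]
contact_force: [0.4, -0.1, -2.1]
grip_width: 0.0545
grip_force: 64.4
```

```bash
for i in 1 2 3; do python3 -m crank '[0,0,0,-0.04,0,0.015,40,0,0,0,0,0,0,40]' | grep -E "posit|contact"; done
```

```text
position: [0.5902, 0.0401, 0.045]
contact_force: [-1.0, 0.1, -0.4]
position: [0.5902, 0.0402, 0.0448]
contact_force: [-2.6, -2.6, 4.5]
position: [0.5902, 0.0401, 0.0447]
contact_force: [-4.1, -5.2, 9.2]
```

On the bench. I'll release and back out.

```bash
python3 -m crank '[0,0,0,0,0,0,85,0,0,0,0,0,0,85,0,0,0,0,0,0,85,0,0,0,0,0,0,85,0,0,0,0,0,0,85,0,0,0,0,0,-0.3,85,0,0,0,0,0,-0.7,85,0,0,0,0,0,-1,85,0,0,0,0,0,-1,85,0,0,0,0,0,-1,85,0,0,0,0,0,-0.5,85]'
python3 - <<'E'
from h import *
im2=snap('scene'); cv2.imwrite('pics/s3.png',np.vstack([im2[20:330,120:440],snap('top')[130:290,150:470]]))
E
python3 up.py
```

```text
clock: 12.45
position: [0.5578, -0.085, 0.09]
tool_rot: [-3.132, -1.211, 1.298]
contact_force: [0.5, 0.5, -0.0]
grip_width: 0.0846
grip_force: 0.0
[ 0.55809296 -0.0844484   0.08969617] [-0.86  0.75  1.75  0.88  1.61 -1.05] 0.08461967988889567 [ 0.144183    0.38582367 -0.92298838]
tool z [ 0.244  0.904 -0.352] y [ 0.965 -0.262 -0.003] final z [ 0.24312755  0.90736436 -0.34289781]
to R0
turn [-4.71 -9.02 10.21] shift before turn [ 3.74 -0.01 -1.41] after [-1.37 -0.   -3.76]
to R1
turn [-1.000e-02 -1.118e+01 -3.000e-02] shift before turn [ 3.74 -0.01 -1.41] after [-1.37 -0.   -3.76]
to R2
turn [ 0.01  0.07 -0.03] shift before turn [ 3.74 -0.01 -1.41] after [ 3.76  0.   -1.37]
R1->R2
turn [-0.   11.25  0.  ] shift before turn [0. 0. 0.] after [0. 0. 0.]
```

View pics/s3.png

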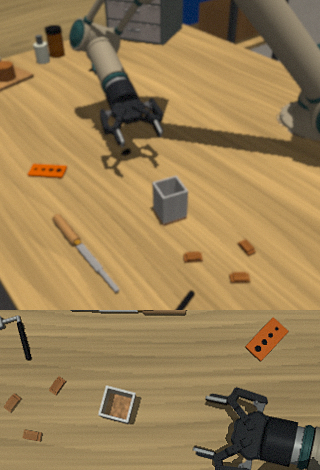

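The pot stands upright: its mouth is at about (170,185) in the scene crop, and in the top crop it is a square at (118,404). Next is the button, with the tool pointing down.

```bash
cat > btn.py <<'E'
from m import *; from plan import *
import sys
im=cv2.imread('pics/pt.png') if len(sys.argv)>1 else snap('top','pt.png')
H,S,V=masks(im)
c=(280,238)
g=cv2.GaussianBlur(im,(3,3),0)
w=np.zeros(H.shape,bool); w[190:275,235:310]=1
blobs(im,w&(S<55)&(V>95),.08,100)
R=tool([0,0,-1],az(-92)); a,b,o=now(); print(a,o['q'].round(2)); plan(np.array([.529,-.218,.08]),R)
E
python3 btn.py
```

```text
px [266.5 223.6] rectc [586.7  28.7] cent [586.6  28.5] size [57.5 57.5] longaxis yaw 75.0 dist 587 area 920.0
[ 0.55772761 -0.08279809  0.08946326] [-0.86  0.75  1.75  0.88  1.61 -1.05]
turn [-5.8  -7.26  8.32] shift before turn [-1.91  0.25 -4.2 ] after [-0.8   4.54  0.32]
```

```bash
python3 -m crank '[0,0,0,0.8,0,-0.3,85,0,0,0,0.8,0,-0.3,85,-0.45,-0.56,0.64,0,0,0,85,-0.45,-0.56,0.64,0,0,0,85,-0.45,-0.56,0.64,0,0,0,85,-0.45,-0.56,0.64,0,0,0,85,-0.45,-0.56,0.64,0,0,0,85,-0.45,-0.56,0.64,0,0,0,85,-0.45,-0.56,0.64,0,0,0,85,-0.45,-0.56,0.64,0,0,0,85,-0.45,-0.56,0.64,0,0,0,85,-0.45,-0.56,0.64,0,0,0,85]'
python3 -m crank '[-0.45,-0.56,0.64,0,0,0,40,-0.45,-0.56,0.64,0,0,0,40,-0.45,-0.56,0.64,0,0,0,40,0,0,0,0,0,0,40]'; python3 btn.py 1
```

```text
clock: 13.8
position: [0.5561, -0.0798, 0.1401]
tool_rot: [-2.983, -0.259, 0.222]
contact_force: [-0.7, -0.4, -1.1]
grip_width: 0.0849
grip_force: 0.0
clock: 14.2
position: [0.5587, -0.0783, 0.1395]
tool_rot: [-3.136, -0.008, -0.016]
contact_force: [0.3, -1.2, 0.1]
grip_width: 0.0398
grip_force: 0.0
px [266.5 223.6] rectc [586.7  28.7] cent [586.6  28.5] size [57.5 57.5] longaxis yaw 75.0 dist 587 area 920.0
[ 0.55873081 -0.07832378  0.1394602 ] [-0.27  0.3   1.64  0.01  1.19  1.32]
turn [-0.04 -0.06  0.13] shift before turn [-0.93  4.68  1.95] after [-0.83  4.69  1.98]
```

```bash
python3 -m crank '[-0.04,-0.06,0.13,-0.17,0.94,0.4,40,0,0,0,-0.17,0.94,0.4,40,0,0,0,-0.17,0.94,0.4,40,0,0,0,-0.17,0.94,0.4,40,0,0,0,-0.17,0.94,0.4,40,0,0,0,0,0,0.8,40,0,0,0,0,0,0.8,40,0,0,0,0,0,0,40]'; sed -i 's/\.08\]),R/.003]),R/' btn.py; python3 btn.py 1|tail -2
```

```text
clock: 15.0
position: [0.5226, -0.2198, 0.0285]
tool_rot: [-3.136, 0.007, -0.04]
contact_force: [-0.0, 1.1, -0.5]
grip_width: 0.0397
grip_force: 0.0
[ 0.52263616 -0.2197701   0.02851032] [-0.52  0.42  1.77  0.    0.96  1.09]
turn [-0.04  0.05 -0.03] shift before turn [ 0.22 -0.06  0.85] after [ 0.21 -0.07  0.85]
```

```bash
python3 -m crank '[-0.04,0.05,-0.03,0.21,-0.06,0,40,0,0,0,0,0,0.5,40,0,0,0,0,0,0.35,40,0,0,0,0,0,0,40]';python3 btn.py 1|tail -1; python3 -m crank '[0,0,0,0,0,0,5,0,0,0,0,0,0,5,0,0,0,0,0,0,5,0,0,0,0,0,0,5,0,0,0,0,0,0,5]'
```

```text
clock: 15.4
position: [0.5331, -0.2197, 0.0062]
tool_rot: [3.137, -0.006, -0.035]
contact_force: [-0.7, 0.1, 0.1]
grip_width: 0.0399
grip_force: 0.0
turn [ 0.04 -0.05 -0.  ] shift before turn [-0.14 -0.05  0.11] after [-0.14 -0.05  0.11]
clock: 15.9
position: [0.5337, -0.2206, 0.007]
tool_rot: [3.135, -0.008, -0.036]
contact_force: [0.5, 0.4, 0.2]
grip_width: 0.0047
grip_force: 0.0
```

It closed on nothing, probably because the tips were too high. I'll lift, move aside and look.

```bash
python3 -m crank '[0,0,0,0,0,0,40,0,0,0,0,0,0,40,0,0,0,0,0,-1,40,0,0,0,0,0,-1,40,0,0,0,-1,0,-1,40,0,0,0,-1,0,-1,40,0,0,0,-1,0,0,40,0,0,0,-1,0,0,40]'
python3 - <<'E'
from m import *
im=snap('top','t4.png'); H,S,V=masks(im)
w=np.zeros(H.shape,bool); w[225:275,360:420]=1
blobs(im,w&(V<45),.008,10)
a=im[225:300,350:450]; b=snap('scene')[130:205,200:300]
cv2.imwrite('pics/t4c.png',cv2.resize(np.hstack([a,b]),None,fx=4,fy=4))
E
```

```text
clock: 16.7
position: [0.4123, -0.2157, 0.127]
tool_rot: [3.134, -0.01, -0.036]
contact_force: [-0.1, -0.9, -0.8]
grip_width: 0.0399
grip_force: 0.0
px [391.5 254.4] rectc [ 530.5 -217.8] cent [ 529.6 -217.8] size [14.2 27.9] longaxis yaw -2.1 dist 573 area 72.0
```

View pics/t4c.png

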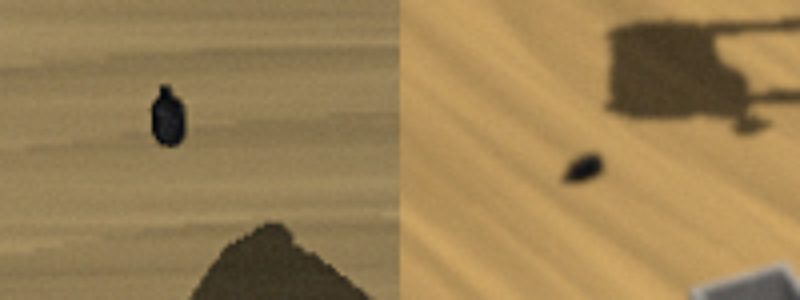

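The button is unmoved at (168,118) in the crop, so the fingers closed above it. I'll go back about 5 mm lower.

```bash
sed -i 's/\.003\]),R/.001]),R/' btn.py; python3 -m crank '[0,0,0,1,0,0,40,0,0,0,1,0,0,40,0,0,0,1,0,1,40,0,0,0,0.9,0.1,1,40,0,0,0,0,0,1,40,0,0,0,0,0,0.5,40,0,0,0,0,0,0,40]'; python3 btn.py 1|tail -2
```

```text
clock: 17.5
position: [0.5292, -0.2221, 0.0187]
tool_rot: [3.138, -0.003, -0.036]
contact_force: [-0.5, 0.4, -0.1]
grip_width: 0.04
grip_force: 0.0
[ 0.52920279 -0.22213454  0.01874839] [-0.52  0.44  1.77 -0.    0.93  1.09]
turn [ 0.02 -0.02 -0.01] shift before turn [-0.01 -0.14  0.59] after [-0.01 -0.14  0.59]
```

```bash
python3 -m crank '[0,0,0,0,-0.14,0.3,40,0,0,0,0,0,0.3,40,0,0,0,0,0,0,40]'; python3 btn.py 1|tail -1
```

```text
clock: 17.8
position: [0.5302, -0.2188, 0.0032]
tool_rot: [3.136, -0.007, -0.036]
contact_force: [0.0, -0.2, -0.1]
grip_width: 0.0401
grip_force: 0.0
turn [ 0.04 -0.05 -0.01] shift before turn [-0.04 -0.03  0.07] after [-0.04 -0.03  0.07]
```

```bash
python3 -m crank '[0,0,0,-0.03,-0.03,0.07,40,0,0,0,0,0,0,5,0,0,0,0,0,0,5,0,0,0,0,0,0,5,0,0,0,0,0,0,5,0,0,0,0,0,0,5]'
```

```text
clock: 18.4
position: [0.5299, -0.2184, 0.0017]
tool_rot: [3.136, -0.008, -0.036]
contact_force: [0.4, -0.2, 0.9]
grip_width: 0.0051
grip_force: 0.0
```

```bash
python3 -m crank '[0,0,0,0,0,-1,5,0,0,0,0,0,-1,5,0,0,0,-1,0,-1,5,0,0,0,-1,0,-1,5,0,0,0,-1,0,0,5,0,0,0,-1,0,0,5]'
python3 - <<'E'
from m import *
for n,(a,b,c,d) in(('top',(200,290,340,440)),('scene',(150,190,225,275))):
    im=snap(n,n+'5.png'); H,S,V=masks(im)
    w=np.zeros(H.shape,bool); w[a:b,c:d]=1
    print(n);blobs(im,w&(V<50),.005,5,n=n)
    if n=='top':
        im0=cv2.imread('pics/top0.png')
        df=np.abs(im.astype(int)-im0).max(2)[235:275,370:415]>40; print('changed px near button',df.sum())
    else:
        im0=cv2.imread('pics/scene0.png');df=np.abs(im.astype(int)-im0).max(2)[150:190,225:275]>40; print('changed',df.sum())
        H,S,V=masks(im0);print('before');blobs(im0,w&(V<50),.005,5,n=n)
E
```

```text
clock: 19.0
position: [0.4086, -0.2135, 0.1219]
tool_rot: [3.134, -0.01, -0.036]
contact_force: [0.3, -1.2, -0.3]
grip_width: 0.0048
grip_force: 0.0
top
px [391.5 254.5] rectc [ 530.6 -218.6] cent [ 529.6 -218.5] size [14.3 28. ] longaxis yaw -2.1 dist 574 area 73.0
changed px near button 0
scene
px [245.9 171.8] rectc [ 535.3 -216.8] cent [ 534.  -216.8] size [21.2 11.7] longaxis yaw 23.3 dist 578 area 13.0
changed 202
before
px [245.9 171.9] rectc [ 534.3 -216.1] cent [ 534.3 -216.6] size [17.7 15.7] longaxis yaw 54.6 dist 576 area 16.0
```

Run:
```python
from plan import *
a,b,o=now(); out=[]
for n in('top','scene'):
    im=cv2.imread(f'pics/{n}5.png'); pts=[a+b.apply([0,0,-k]) for k in(0,.019,.05)]
    u=proj(n,pts); print(n,u.round(1))
    c=u[0].round().astype(int); x0=max(0,c[0]-50);y0=max(0,c[1]-60)
    im=cv2.resize(im[y0:y0+100,x0:x0+100],(400,400),interpolation=cv2.INTER_CUBIC)
    for q,col in zip(u,((0,0,255),(0,255,0),(255,0,0))): cv2.circle(im,tuple(((q-[x0,y0])*4+2).astype(int)),3,col,-1)
    out.append(im)
cv2.imwrite('pics/tip.png',np.hstack(out))
```

```text
top [[407.1 326.6]
 [410.4 328.3]
 [416.1 331.5]]
scene [[285.3 117.4]
 [285.3 110.7]
 [285.4  99.4]]
```

View pics/tip.png

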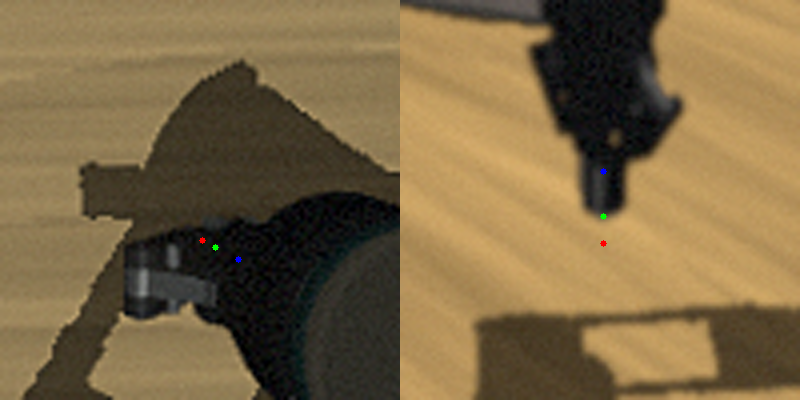

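The scene view (right half) shows the real fingertips ending at about (603,213). The stated TCP projects to (603,243), so the fingers end about 20 mm short of it. The pot's geometry agrees with the TCP readings in every other respect, so I'll go deeper and watch the force.

```bash
python3 -m crank '[0,0,0,1,0,0,30,0,0,0,1,0,0,30,0,0,0,1,0,1,30,0,0,0,1,0.1,1,30,0,0,0,0,0,1,30,0,0,0,0,0,0.6,30,0,0,0,0,0,0,30]'; python3 btn.py 1|tail -1
```

```text
clock: 19.8
position: [0.5282, -0.2199, 0.0104]
tool_rot: [3.139, -0.002, -0.036]
contact_force: [-1.4, -0.7, -0.9]
grip_width: 0.0299
grip_force: 0.0
turn [ 0.02 -0.01 -0.01] shift before turn [ 0.02 -0.07  0.31] after [ 0.03 -0.07  0.31]
```

```bash
python3 -m crank '[0,0,0,0.02,-0.04,0.3,30,0,0,0,0,0,0.2,30,0,0,0,0,0,0,30]' | grep -E "pos|cont"; for i in 1 2; do python3 -m crank '[0,0,0,0,0,0.1,30,0,0,0,0,0,0,30]'| grep -E "pos|cont"; done
```

```text
position: [0.5304, -0.2201, -0.0014]
contact_force: [0.6, 0.3, 0.3]
position: [0.5305, -0.2203, -0.0041]
contact_force: [1.0, 0.4, -0.3]
position: [0.5303, -0.2201, -0.0075]
contact_force: [-0.1, 0.2, -0.2]
```

```bash
for i in 1 2; do python3 -m crank '[0,0,0,0,-0.02,0.1,30,0,0,0,0,0,0,30]'| grep -E "pos|cont"; done;  python3 -m crank '[0,0,0,0,0,0.07,30,0,0,0,0,0,0,30]'| grep -E "pos|cont"
```

```text
position: [0.5302, -0.2194, -0.0108]
contact_force: [0.1, 0.4, -0.9]
position: [0.5302, -0.2188, -0.0138]
contact_force: [-0.3, -0.0, 0.6]
position: [0.5304, -0.2189, -0.0158]
contact_force: [-0.2, 0.3, -0.6]
```

```bash
python3 -m crank '[0,0,0,0,0,0,12,0,0,0,0,0,0,12,0,0,0,0,0,0,12,0,0,0,0,0,0,12]'
```

```text
clock: 21.5
position: [0.5306, -0.219, -0.0153]
tool_rot: [3.136, -0.008, -0.036]
contact_force: [0.1, -0.2, 2.7]
grip_width: 0.0133
grip_force: 51.8
```

```bash
python3 -m crank '[0,0,0,0,0,-0.3,5,0,0,0,0,0,-0.6,5,0,0,0,0,0,-1,5,0,0,0,0,0,-1,5,0,0,0,0,0,-1,5,0,0,0,0,0,-1,5]'
python3 - <<'E'
from plan import *
a,b,o=now(); R=tool([0,0,-1],az(-105)); plan(np.array([.5867,.0287,a[2]]),R)
E
```

```text
clock: 22.1
position: [0.5293, -0.218, 0.1333]
tool_rot: [3.135, -0.008, -0.036]
contact_force: [0.4, -0.4, -0.7]
grip_width: 0.0128
grip_force: 58.6
turn [ 0.04 -0.06  1.61] shift before turn [ 1.61 -8.29 -0.04] after [-0.28 -8.44  0.  ]
```

```bash
python3 -m crank '[0,0,0,0.18,-0.92,0,5,0,0,0,0.18,-0.92,0,5,0,0,0,0.18,-0.92,0,5,0,0,0,0.18,-0.92,0,5,0,0,0,0.18,-0.92,0,5,0,0,0,0.18,-0.92,0,5,0,0,0,0.18,-0.92,0,5,0,0,0,0.18,-0.92,0,5,0,0,0,0.18,-0.92,0,5,0.02,-0.03,0.8,0,0,0,5,0.02,-0.03,0.8,0,0,0,5,0,0,0,0,0,0,5]'
cat > ov.py <<'E'
from plan import *
a,b,o=now(); R=tool([0,0,-1],az(-105)); plan(np.array([.5867,.0287,.067]),R)
E
python3 ov.py
```

```text
clock: 23.3
position: [0.5871, 0.0286, 0.1307]
tool_rot: [-3.141, -0.0, -0.259]
contact_force: [0.9, 0.6, 0.5]
grip_width: 0.0127
grip_force: 58.7
turn [-0.   -0.    0.02] shift before turn [-0.01  0.    2.12] after [-0.01  0.    2.12]
```

```bash
python3 -m crank '[0,0,0,0,0,0.7,5,0,0,0,0,0,0.7,5,0,0,0,0,0,0.7,5,0,0,0,0,0,0,5,0,0,0,0,0,0,26,0,0,0,0,0,0,26,0,0,0,0,0,0,26,0,0,0,0,0,-1,26,0,0,0,0,0,-1,26,0,0,0,0,0,-1,26]'
cat > cl.py <<'E'
from plan import *
a,b,o=now(); R=tool([0,0,-1],az(-10.2))
import sys
plan(np.array([.5312,.201,-.016]),R)
R=tool([0,0,-1],az(-190.2)); plan(np.array([.5312,.201,-.016]),R)
print(o['q'].round(2))
E
python3 cl.py
```

```text
clock: 24.3
position: [0.5872, 0.0283, 0.1593]
tool_rot: [-3.141, -0.001, -0.259]
contact_force: [0.5, -0.0, -0.1]
grip_width: 0.0263
grip_force: 0.0
turn [ 0.000e+00 -1.000e-02 -1.183e+01] shift before turn [-3.29 -5.08  5.84] after [ 5.33 -2.86  5.84]
turn [-1.000e-02 -0.000e+00  1.067e+01] shift before turn [-3.29 -5.08  5.84] after [-5.33  2.86  5.84]
[-0.07  0.32  1.56  0.    1.26  1.76]
```

```bash
python3 -m crank '[0,0,0,-0.55,-0.85,0,34,0,0,0,-0.55,-0.85,0,34,0,0,0,-0.55,-0.85,0,34,0,0,0,-0.55,-0.85,0,34,0,0,0,-0.55,-0.85,0,34,0,0,0,-0.55,-0.85,0,34]'
python3 -m crank '[0,0,-0.98,0,0,0,34,0,0,-0.98,0,0,0,34,0,0,-0.98,0,0,0,34,0,0,-0.98,0,0,0,34,0,0,-0.98,0,0,0,34,0,0,-0.98,0,0,0,34,0,0,-0.98,0,0,0,34,0,0,-0.98,0,0,0,34,0,0,-0.98,0,0,0,34,0,0,-0.98,0,0,0,34,0,0,-0.98,0,0,0,34,0,0,-0.98,0,0,0,34]'
python3 -m crank '[0,0,0,0,0,1,34,0,0,0,0,0,1,34,0,0,0,0,0,1,34,0,0,0,0,0,1,34,0,0,0,0,0,0,34]'; python3 cl.py
python3 - <<'E'
from m import *
im=snap('top','t6.png');H,S,V=masks(im)
c=proj('top',[[.5867,.0287,.01]])[0];print(c); x,y=c.round().astype(int)
print(V[y-14:y+15:2,x-14:x+15:2])
E
```

```text
clock: 24.9
position: [0.5306, 0.2028, 0.1586]
tool_rot: [-3.14, -0.002, -0.26]
contact_force: [0.8, 0.6, 0.6]
grip_width: 0.034
grip_force: 0.0
clock: 26.1
position: [0.531, 0.2017, 0.1585]
tool_rot: [3.14, -0.001, 1.388]
contact_force: [0.4, -0.3, 0.6]
grip_width: 0.0339
grip_force: 0.0
clock: 26.6
position: [0.5277, 0.2009, 0.0347]
tool_rot: [-3.135, 0.003, 1.382]
contact_force: [-0.8, 0.0, 0.6]
grip_width: 0.0338
grip_force: 0.0
turn [-0.05  0.02 -0.07] shift before turn [0.03 0.13 1.69] after [0.02 0.11 1.69]
turn [ 0.03  0.08 22.43] shift before turn [0.03 0.13 1.69] after [-0.02 -0.11  1.69]
[0.24 0.41 1.77 0.   0.97 0.43]
[268.14772424 226.90880735]
[[192 114  67  73  81  70  76  62  69  69  60  83 154 172 200]
 [202  73  77  84  86 127 176 153 121  91  76  69  74  67 122]
 [188  65  77  80  80 124 156 163 133 147 174 140 115  95 165]
 [162  77  79  79  75 162 145 134  53  45 162 159 166 163 200]
 [ 80  74  85  81  78 149 100  61  64  97 159 153 150 154 188]
 [ 62  77  85  91 115 124  64  65  64  54 145 156 156 174 170]
 [ 70  83  87  89 109 104  67  77  81  53 148 171 166 183 135]
 [ 77  80  86  81 172  54  73  73  72  47 158 187 171 221  70]
 [ 74  84  84  77 181  64  68  60  61 101 152 163 172 196  64]
 [ 74  77  77 112 154 141  42  50  88 160 164 157 180 183  75]
 [ 74  72  68 121 143 159 174 156 149 167 169 180 198 115  80]
 [207 189 158 144 122 160 178 141 127 160 150 168 213  64  83]
 [ 56  98 148 180 220 195 159 145 115 145 153 166 188  61  84]
 [180 149 127  78  52 121 179 195 221 177 185 184 172  72  76]
 [169 172 172 173 183 127 130  83  58 133 181 204 118  81  76]]
```

The dark blob on the cork shows the button is in the pot. Now down to the cleat.

```bash
python3 -m crank '[-0.05,0.02,-0.07,0.03,0.1,0.5,34,0,0,0,0,0,0.5,34,0,0,0,0,0,0.4,34,0,0,0,0,0,0,34]';python3 cl.py | head -1;  python3 -m crank '[0,0,0,0,0,0.1,34,0,0,0,0,0,0,34]'
```

```text
clock: 27.05
position: [0.5339, 0.202, -0.0044]
tool_rot: [3.135, -0.003, 1.392]
contact_force: [-0.6, -0.8, 0.6]
grip_width: 0.0341
grip_force: 0.0
turn [ 0.05 -0.02 -0.01] shift before turn [-0.05 -0.09  0.38] after [-0.05 -0.08  0.39]
clock: 27.25
position: [0.5346, 0.2023, -0.0068]
tool_rot: [3.134, -0.004, 1.392]
contact_force: [0.7, 0.5, -0.0]
grip_width: 0.0338
grip_force: 0.0
```

```bash
python3 -m crank '[0,0,0,-0.05,-0.11,0.1,34,0,0,0,0,0,0.1,34,0,0,0,0,0,0.1,34,0,0,0,0,0,0,34]'; python3 -m crank '[0,0,0,0,0,0,5,0,0,0,0,0,0,5,0,0,0,0,0,0,5,0,0,0,0,0,0,5]'
```

```text
clock: 27.65
position: [0.5301, 0.2011, -0.0171]
tool_rot: [3.136, -0.003, 1.392]
contact_force: [0.6, -0.6, 0.2]
grip_width: 0.0343
grip_force: 0.0
clock: 28.05
position: [0.5308, 0.2013, -0.0163]
tool_rot: [3.134, -0.003, 1.392]
contact_force: [-0.0, -0.6, 2.2]
grip_width: 0.0153
grip_force: 62.4
```

```bash
python3 -m crank '[0,0,0,0,0,-0.3,5,0,0,0,0,0,-0.7,5,0,0,0,0,0,-1,5,0,0,0,0,0,-1,5,0,0,0,0,0,-1,5,0,0,0,0,0,-1,5,0,0,0,0,0,-0.5,5]'
cat > ov.py <<'E'
from plan import *
a,b,o=now(); R=tool([0,0,-1],az(-15)); plan(np.array([.5867,.0287,.067]),R)
E
python3 ov.py
```

```text
clock: 28.75
position: [0.5306, 0.2012, 0.152]
tool_rot: [3.13, -0.005, 1.392]
contact_force: [1.5, 0.2, 0.0]
grip_width: 0.0157
grip_force: 62.3
turn [ 0.08 -0.04  0.59] shift before turn [-5.34  2.83  2.84] after [-5.07  3.3   2.83]
```

```bash
python3 -m crank '[0,0,0,-0.89,0.47,0,5,0,0,0,-0.89,0.47,0,5,0,0,0,-0.89,0.47,0,5,0,0,0,-0.89,0.47,0,5,0,0,0,-0.89,0.47,0,5,0,0,0,-0.89,0.47,0,5,0.08,-0.04,0.59,0,0,0,5,0,0,0,0,0,0,5]'; python3 ov.py
```

```text
clock: 29.55
position: [0.5845, 0.0273, 0.1487]
tool_rot: [-3.137, 0.002, 1.308]
contact_force: [0.4, 0.1, 0.0]
grip_width: 0.0151
grip_force: 62.3
turn [-0.03  0.01 -0.01] shift before turn [0.07 0.07 2.72] after [0.06 0.06 2.72]
```

```bash
python3 -m crank '[-0.03,0.01,0,0.06,0.06,0.7,5,0,0,0,0,0,0.7,5,0,0,0,0,0,0.7,5,0,0,0,0,0,0.6,5,0,0,0,0,0,0.1,5,0,0,0,0,0,0,5]'; python3 ov.py
```

```text
clock: 30.15
position: [0.5857, 0.03, 0.0644]
tool_rot: [-3.14, 0.001, 1.311]
contact_force: [0.1, -0.0, 0.4]
grip_width: 0.0153
grip_force: 62.3
turn [-0.01  0.01  0.02] shift before turn [-0.03  0.04 -0.09] after [-0.03  0.04 -0.09]
```

Centred to about 1 mm. I'll release, lift and back off so I can see the pot.

```bash
python3 -m crank '[0,0,0,-0.03,0.04,0,5,0,0,0,0,0,0,24,0,0,0,0,0,0,24,0,0,0,0,0,0,24,0,0,0,0,0,-1,24,0,0,0,0,0,-1,24,0,0,0,0,0,-1,24,0,0,0,1,0,-1,24,0,0,0,1,0,0,24,0,0,0,1,0,0,24,0,0,0,1,0,0,24,0,0,0,1,0,0,24]'
python3 -m crank '[0,0,0,1,0,0,24,0,0,0,1,0,0,24,0,0,0,1,0,0,24,0,0,0,0,0,0,24]'
python3 - <<'E'
from h import *
t=snap('top','t7.png');s=snap('scene','s7.png')
z=lambda a:cv2.resize(a,(380,380),interpolation=cv2.INTER_CUBIC)
cv2.imwrite('pics/f.png',np.hstack([z(t[180:280,200:300]),z(s[140:280,240:380])]))
E
```

```text
clock: 31.35
position: [0.6261, 0.1743, 0.1847]
tool_rot: [3.141, 0.001, 1.31]
contact_force: [1.0, -0.4, 0.2]
grip_width: 0.024
grip_force: 0.0
clock: 31.75
position: [0.6496, 0.2642, 0.1838]
tool_rot: [-3.141, -0.002, 1.313]
contact_force: [-0.3, -1.0, -0.5]
grip_width: 0.024
grip_force: 0.0
```

View pics/f.png

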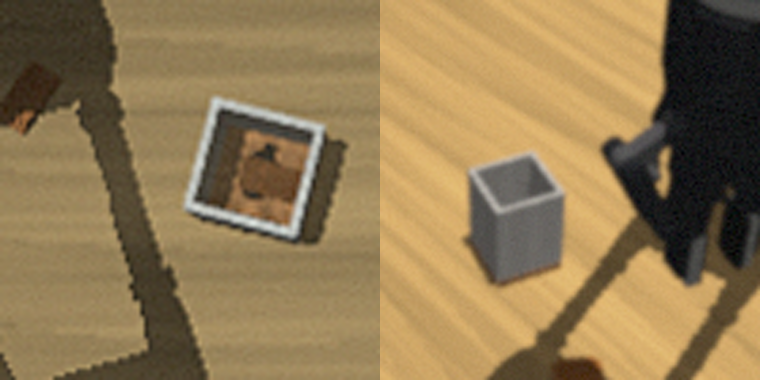

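The picture shows the pot upright at (255,170) in the top crop. The cleat lies across the button inside, and the gripper is clear of everything.

```bash
python3 -c "
from station import bot
print(bot.sign_off())"
```

```text
the job is handed in; nothing more can be done
None
```

The job is handed in at about 32 s: the pot stands upright on the bench with the button and the nearest cleat inside, and I didn't touch the winder, file or gauge.

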